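# Set a stepped shaft up for a run-out check

## Robot

A 6-joint arm with a two-finger parallel gripper is mounted at the origin on a cart in front of the work surface, level with it; the furniture and walls round the work are solid. World frame = base frame: x ahead of the robot, y to its left, z up, the work surface at z = 0. Lengths are in m, angles in degrees, forces in N, time in s.
With the tool pointing down it reaches from about 0.375 to 0.975 m from the base axis. Payload 3.8 kg.
Tool frame: the origin (TCP) lies midway between the tips of the shut fingers; the grasp point (between the pads) lies 19 mm behind it; z points along the fingers, y is the line along which they close (so a half turn about z gives the same grasp; the last joint's range is limited). The gripper opens to 88 mm and grips with 3 to 60 N. Pads are 18 mm wide; open, the fingers measure 123 mm over their backs; the gripper's body (75 mm by 187 mm) begins 45 mm behind the grasp point.
Start: joints at [-76.14, 15.12, 91.902, -0, 72.978, -2.114], TCP at [0.186, -0.649, 0.239] pointing down, gripper open.
Joint ranges: [-150.88, 150.88], [-54.13, 125.18], [17.81, 147.31], [-75.09, 255.09], [0, 152.58], [-146.25, 146.25]. Speed limits (degrees/s): [147.25, 147.25, 180, 180, 180, 180].

## Interface

Orientations are given as [roll, pitch, yaw] about the fixed x, y, z axes, in that order (R = Rz(yaw) Ry(pitch) Rx(roll)).
In Python, from bench import arm gives the robot as it stands.
- The arm moves only by the shell command python3 -m crank 'ROWS' [FORCE]. ROWS is a JSON object whose one key "series" holds a list of rows, each an object of numbers: "ax", "ay", "az": the turn, a rotation vector about the tool's x, y, z in degrees; "dx", "dy", "dz": the shift along the tool's x, y, z in cm; "hand": the opening, from -1 (shut) to 1 (fully open). In form: {"series": [{"ax": .., "ay": .., "az": .., "dx": .., "dy": .., "dz": .., "hand": ..}, ...]}. A call has 1 to 20 rows; each row is the pose to reach, as a shift and turn from the pose commanded when the call began, along the tool's axes at that moment; what a row does not reach only later rows make up. A row lasts 1/8 s, in which the tool goes at most 62.5 mm and 10.7 degrees, less where a joint would pass 70% of its speed; a pose out of reach is approached as far as the arm can. A call with a gripper value outside its range is refused whole. The fingers move at their own pace and stop on an object; FORCE is the grip in N (left out, the last holds). Time passes only in rows, so rows that repeat a pose let the fingers close. It gives the time, the measured TCP pose, the force, the opening and the grip force at its end, in the units of the state.
- arm.get_state(): the state, without advancing time (a new reading comes with each control period).
- arm.grab_frame(name): name is "side" or "top"; returns a dict with "pixels" (384x512x3 uint8, blue, green, red), "depth" (384x512 float32, m along the optical axis (not along the pixel's ray), 0 where there is no reading), "fovy" (degrees; the focal length in pixels is half the picture's height over the tangent of half this angle, whatever the lens; pixels are square), "cx", "cy" (the principal point, pixels), "R" (3x3) and "t" (3): a world point X has camera coordinates R X + t. Camera axes: x right, y down, z forward; pixel columns grow to the right and rows downward; lengths in m; the calibration is good to about 2 mm. A picture is of the moment at which its call begins.
- arm.job_done(): hands the job in; it is judged then, once.
Trained networks look in a picture, given as the dict that the camera call returned (one of the last four; its "shot" number tells which), for a name from the list of things; names that differ only in an ending like _2 or _b are one class to them, and where a whole thing is asked for, a point or a joint stands for the part that bears it (a point fixed in the world has none). Each returns a list of dicts, best first, with "p" (0 to 1); they miss things now and then, are a little off and sometimes report something else, mostly with a low value. They report only what shows in the picture. A call takes as long as a camera call. They do not tell look-alikes from the thing itself.
- arm.spot_in(picture, thing): "point" ([x, y, z] in m, in world coordinates, good to about 4 mm: the middle of the surface that is visible of it).
- arm.place_of(picture, thing): "point" ([x, y, z] in m, in world coordinates, good to about 4 mm: a listed point, or the origin of a listed thing).
The state is a dict: "clock": time; "joint_positions": joint angles; "joint_velocities": joint speeds; "effort": joint torques, N m; "position": TCP position; "ee_rot": TCP orientation; "wrist_force": force on the tool from outside, world axes, zero at the start; "moment": the same for the moment, N m; "finger_gap": finger opening in m; "gripper_force": force on a finger pad.
Only numpy, scipy, OpenCV 4.12 (cv2) and the standard library are available. Lean on these libraries where they do the work, as an engineer would, in place of code of your own. Each camera call takes 0.05 s, during which the arm holds its last target. There are 200 camera calls.

## Task

Set the stepped shaft up on the granite plate for a run-out check: stand the low bright vee block and the tall black vee block on the plate with their vees in line with the brass-headed stop post and along the plate's long side, the bright one next to the post, and lay the shaft level in the two vees, thick journal in the bright block and thin journal in the black one, with its thick end close up to the post (a gap of up to 15 mm is fine). Then stand the dial gauge upright on the plate behind the shaft, as seen from the robot, its dial facing the robot and its tip pressing on top of the blue barrel between the two blocks. Leave the caliper and the grease tin where they are.

Things in the scene. Friction and masses are not known exactly. Their poses are not given: they have to be found in the camera images.
- plate: Grey granite plate, 130 (x) x 230 (y) x 30 mm high, fixed; its place and yaw differ every time. Origin: centre of its underside; top face 30 mm above. +x points to its back (away from the robot), +y to its left end. Steel inserts at x = -32 mm, y = +100 and -100 mm: the stop post stands in one of them, a flat black plug (2 mm high) fills the other.
- stop_post: Fixed round stop post with a brass head, 16 mm in diameter (20 mm at its foot collar), 56 mm high, in the left or the right insert of the plate. Origin: centre of its foot, on the plate's top face. Its axes are parallel to the plate's.
- vee_bright: Low bright steel vee block, loose, 0.38 kg: 45 mm along the vee (its x), 44 mm across (its y), 34 mm high. Origin: centre of its underside, z up. Vee in the top along x, 32 mm wide, 18 mm deep; outer flanks (y = +-22 mm) flat and full height. A 30 mm round lies in it with its axis 38 mm above the underside. (Not the old one by the blue tray at the back.)
- vee_black: Tall black steel vee block, loose, 0.28 kg: 28 mm along the vee (its x), 44 mm across (its y), 41 mm high. Origin: centre of its underside, z up. Vee in the top along x, 33 mm wide, 17 mm deep; outer flanks (y = +-22 mm) flat and full height. A 20 mm round lies in it with its axis 38 mm above the underside.
- shaft: Stepped steel shaft, loose, 148 mm long, 0.5 kg, lying on the bench. Origin on its axis at mid barrel; its y runs along the shaft to the thick end (it may roll about y). Along y in mm: thick journal dia 30, +24 to +70 (end face); groove; blue-banded barrel dia 30, -20 to +20; thin journal dia 20, -70 to -20; stub to -78. Bright block belongs at y = +47, black at -45. Balances near y = +10.
- dial_stand: Dial gauge on a stand, loose, 0.6 kg: red base 52 (x) x 48 (y) x 25 mm; bright square column 14 x 14 mm at the origin, 168 mm high. Origin: centre of the base's underside, z up. Dial (dia 42 mm, top 121 mm up) ahead of the column, facing -x; its flat tip (dia 10 mm, pointing down) at x = -60, y = 0, 48.4 mm up when free. Hold it by the column, clear between 125 and 165 mm up.
- plunger (a joint): Spring plunger of the dial gauge: 0 when free, grows as the tip is pushed up, 0.010 m at the end of its travel; 0.5 to 1.3 N. With the stand upright on the plate and the tip on top of the level barrel it reads about 0.005 m.
- caliper: Bystander: digital caliper lying on the bench behind the plate, 71 x 232 x 18 mm, origin at the centre of its underside. Leave it alone.
- grease_tin: Bystander: small round green and white grease tin behind the plate, 66 mm in diameter, 34 mm high, origin at the centre of its underside. Leave it alone.
Things that resemble listed ones, but are neither listed nor needed, are in the scene too. There is more than one size of the vee_black; the one meant has the size given above.

How it is judged:
By the outcome, as a careful person would: the job done as asked, in the order asked, and still so for the second after the job is handed in, with the robot touching nothing.
It also fails if it takes over 104 s, if anything falls off the work surface, if the arm or the gripper's body presses on something with over 40 N, if the wrist force passes 120 N, or if a joint passes its speed limit or range.

## Working session

There is one attempt and no reset: what is moved stays moved. The work goes in short steps, Python scripts to look and compute and a shell command to move; the robot and the scene stay as the last step left them, time stands still between calls to the robot, and variables do not carry over. Pictures are saved under pics/ and viewed, at most 14 in all, crops included, and the job is handed in when it is done.

```bash
ls; mkdir -p pics; cat > h.py <<'E'
import numpy as np, cv2
from bench import arm
def cloud(f):
    H,W=f["depth"].shape; fl=H/2/np.tan(np.radians(f["fovy"]/2))
    v,u=np.mgrid[0:H,0:W]; d=f["depth"]
    c=np.stack([(u-f["cx"])/fl*d,(v-f["cy"])/fl*d,d],-1)
    P=(c-f["t"])@np.array(f["R"]); P[d==0]=np.nan
    return P
def pix(f,X):
    H=f["depth"].shape[0]; fl=H/2/np.tan(np.radians(f["fovy"]/2))
    c=np.array(f["R"])@np.array(X)+f["t"]; return (c[:2]/c[2]*fl+[f["cx"],f["cy"]]).round().astype(int)
E
python3 - <<'E'
from h import *
print(arm.get_state())
for n in("top","side"):
    f=arm.grab_frame(n); cv2.imwrite(f"pics/{n}0.png",f["pixels"]); np.savez(f"{n}0.npz",**f)
    print(n,-np.array(f["R"]).T@f["t"],f["fovy"])
    for t in("plate","stop_post","vee_bright","vee_black","shaft","dial_stand","caliper","grease_tin"):
        for m in("place_of",):
            for r in getattr(arm,m)(f,t)[:4]: print(t,np.round(r["point"],3),round(r["p"],2),pix(f,r["point"]), [k for k in r if k not in("p","point")])
E
```

```text
pics
{'clock': 0.0, 'joint_positions': array([-7.61397198e+01,  1.51673459e+01,  9.19787553e+01, -2.13041852e-03,
        7.29739551e+01, -2.11146999e+00]), 'joint_velocities': array([ 0.03786221, -0.08746052, -0.08418743,  0.06984407,  0.06421683,
        0.05845666]), 'effort': array([ 1.57399154e-03, -5.02111065e+01, -3.56871700e+01,  7.29499036e-02,
        2.93830200e-02, -1.82517974e-04]), 'position': array([ 0.18559205, -0.64828616,  0.23743283]), 'ee_rot': array([-1.79879950e+02, -2.38896859e-03,  1.59723736e+01]), 'wrist_force': array([ 0.2778267 , -0.24566603,  0.31136265]), 'moment': array([ 0.02377495,  0.02526388, -0.01025838]), 'gripper_force': 0.0, 'finger_gap': 0.08799299184597145}
top [ 0.38821605 -0.07976148  1.04815045] 53.468688836331985
plate [0.465 0.039 0.001] 0.76 [209 197] []
stop_post [0.442 0.142 0.032] 0.39 [169 205] []
vee_bright [0.542 0.258 0.002] 0.92 [130 169] []
vee_black [ 0.436 -0.402  0.001] 0.78 [369 207] []
vee_black [ 0.507 -0.174 -0.002] 0.68 [286 182] []
shaft [ 0.413 -0.272  0.016] 0.92 [323 216] []
dial_stand [0.408 0.282 0.002] 0.7 [120 218] []
caliper [ 0.603 -0.111  0.001] 0.63 [263 147] []
grease_tin [0.65  0.017 0.002] 0.73 [218 131] []
side [0.16515572 0.83955434 0.81873403] 45.0258089255251
plate [ 0.469  0.036 -0.003] 0.7 [260 243] []
stop_post [0.444 0.141 0.032] 0.57 [253 264] []
vee_bright [0.541 0.263 0.   ] 0.59 [193 299] []
vee_black [ 0.504 -0.169  0.002] 0.6 [274 193] []
vee_black [ 0.439 -0.406 -0.001] 0.56 [318 157] []
shaft [ 0.416 -0.271  0.016] 0.87 [314 176] []
dial_stand [ 0.41   0.283 -0.003] 0.81 [244 325] []
caliper [ 0.604 -0.116  0.003] 0.74 [235 195] []
grease_tin [0.644 0.017 0.003] 0.83 [202 219] []
```

View pics/top0.png

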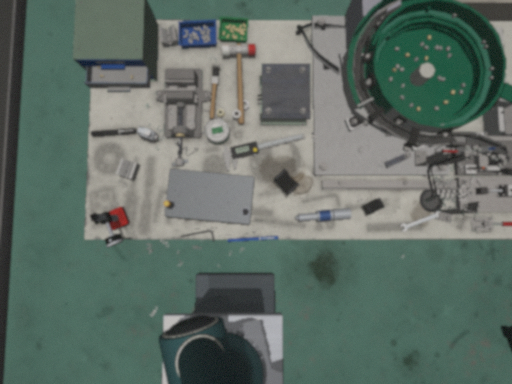

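View pics/side0.png

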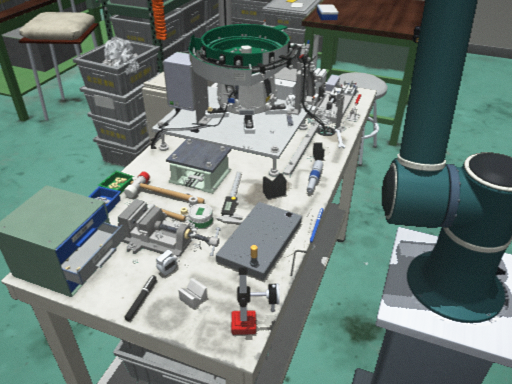

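```bash
cat > seg.py <<'E'
from h import *
def seg(fs,c,r,zlo,zhi):
    P=np.concatenate([cloud(f).reshape(-1,3) for f in fs])
    P=P[~np.isnan(P[:,0])]
    m=(np.hypot(P[:,0]-c[0],P[:,1]-c[1])<r)&(P[:,2]>zlo)&(P[:,2]<zhi)
    return P[m]
def rect(Q):
    (c,s,a)=cv2.minAreaRect((Q[:,:2]*1000).astype(np.float32)); return np.round(c,1),np.round(s,1),round(a,1)
E
python3 - <<'E'
from seg import *
T,S=[dict(np.load(n+"0.npz")) for n in("top","side")]
for nm,c,r,zl,zh in[("bright",(.542,.26),.04,.008,.06),("blackA",(.437,-.404),.045,.006,.07),("blackB",(.506,-.172),.045,.006,.07),("shaft",(.414,-.272),.1,.006,.05),("base",(.41,.283),.06,.015,.03),("dial",(.41,.283),.1,.06,.125),("col",(.41,.283),.1,.13,.2),("plate",(.467,.038),.15,.026,.034),("post",(.443,.142),.03,.04,.1)]:
    for k,f in(("T",T),("S",S),("B",None)):
        Q=seg([f] if f else [T,S],c,r,zl,zh)
        if len(Q)>5: print(nm,k,len(Q),*rect(Q),"z",np.percentile(Q[:,2],[5,50,98]).round(3), "mean",Q.mean(0).round(3))
def crop(f,c,h,k):
    u,v=c;return cv2.resize(f["pixels"][max(0,v-h):v+h,max(0,u-h):u+h],(k,k),interpolation=cv2.INTER_CUBIC)
rows=[np.hstack([crop(T,c,22,260) for c in((129,169),(286,182),(372,206))]),np.hstack([crop(S,c,28,260) for c in((193,297),(274,186),(318,152))])]
cv2.imwrite("pics/c1.png",np.vstack(rows))
E
```

```text
bright T 325 [541.3 257.8] [45.5 44.8] 71.7 z [0.013 0.027 0.036] mean [0.541 0.257 0.026]
bright S 511 [540.7 261.2] [46.1 49.2] 72.9 z [0.011 0.025 0.037] mean [0.537 0.264 0.025]
bright B 836 [540.5 259.9] [49.  49.2] 71.9 z [0.012 0.026 0.037] mean [0.539 0.261 0.026]
blackA T 232 [ 448.  -398.7] [50.2 48.9] 27.7 z [0.012 0.032 0.043] mean [ 0.44  -0.403  0.031]
blackA S 180 [ 444.1 -401.8] [54.5 53.2] 15.3 z [0.008 0.029 0.043] mean [ 0.439 -0.396  0.027]
blackA B 412 [ 443.6 -400.4] [54.7 57. ] 16.1 z [0.01  0.031 0.043] mean [ 0.439 -0.4    0.029]
blackB T 342 [ 506.  -168.9] [62.9 37.4] 40.4 z [0.024 0.046 0.056] mean [ 0.503 -0.169  0.044]
blackB S 438 [ 504.1 -167.8] [60.6 44.8] 40.3 z [0.009 0.036 0.056] mean [ 0.501 -0.16   0.035]
blackB B 780 [ 503.8 -166.9] [63.3 44.6] 38.2 z [0.011 0.041 0.056] mean [ 0.502 -0.164  0.038]
shaft T 673 [ 454.9 -267.8] [110.1 148.2] 4.4 z [0.008 0.024 0.032] mean [ 0.433 -0.282  0.022]
shaft S 399 [ 455.8 -266.4] [112.8 156.3] 5.8 z [0.008 0.023 0.032] mean [ 0.435 -0.274  0.022]
shaft B 1072 [ 456.1 -267.4] [112.8 156.3] 4.4 z [0.008 0.0
[... 679 characters left out ...]
.4] [15.1 18.5] 23.4 z [0.133 0.159 0.171] mean [0.406 0.29  0.156]
col B 235 [408.3 285.6] [15.9 20.1] 21.8 z [0.133 0.162 0.171] mean [0.407 0.287 0.157]
plate T 3938 [508.9  30.7] [229.9 214.5] 84.5 z [0.027 0.03  0.033] mean [0.467 0.033 0.03 ]
plate S 3117 [508.   33.5] [234.  215.3] 84.5 z [0.028 0.031 0.033] mean [0.466 0.045 0.031]
plate B 7055 [508.4  33.1] [234.7 216. ] 84.5 z [0.027 0.03  0.033] mean [0.466 0.039 0.03 ]
post T 51 [444.3 136.8] [15.3 14.4] 46.1 z [0.042 0.083 0.09 ] mean [0.444 0.135 0.076]
post S 120 [443.3 140.8] [13.9 16.8] 22.1 z [0.042 0.07  0.088] mean [0.442 0.144 0.068]
post B 171 [443.  139.1] [15.7 19.6] 22.1 z [0.042 0.075 0.088] mean [0.443 0.141 0.07 ]
```

View pics/c1.png

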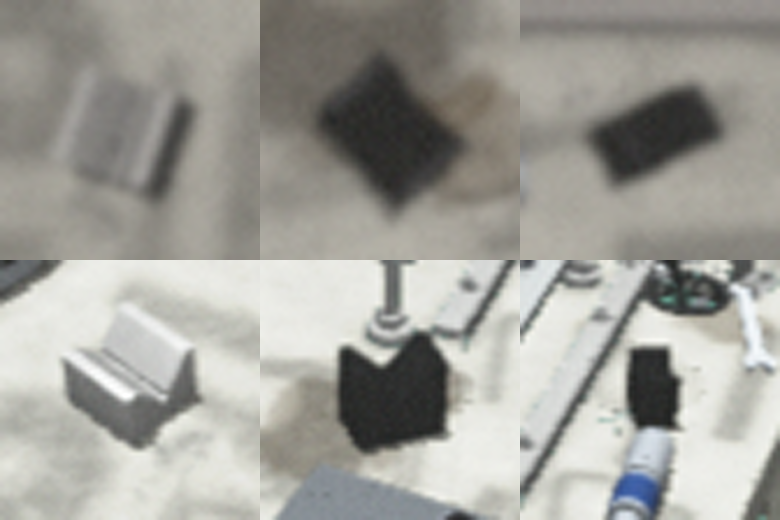

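Candidates: vee_bright – (129,169) top, versus the old one by the blue tray (170,35); vee_black – (286,182), 56 mm high and so the wrong size, versus (372,206), 42 mm high and right. The crop confirms these choices. The shaft is at (323,216) with its thick end to the left, the post at the plate's left end, (168,204). Next I refine the poses.

```bash
python3 - <<'E'
from seg import *
T,S=[dict(np.load(n+"0.npz")) for n in("top","side")]
def clean(f,c,yaw,hx,hy,zl,zh):
    Q=seg([f],c,.3,zl,zh); a=np.radians(yaw); d=Q[:,:2]-c
    x=d@[np.cos(a),np.sin(a)]; y=d@[-np.sin(a),np.cos(a)]
    return Q[(abs(x)<hx)&(abs(y)<hy)]
for k,f in(("T",T),("S",S)):
    print(k,"plate",*rect(clean(f,(.467,.038),-5.5,.078,.128,.027,.033)))
    print(k,"blackA",*rect(clean(f,(.438,-.402),24,.024,.032,.010,.05)))
    print(k,"blackA top",*rect(clean(f,(.438,-.402),24,.024,.032,.032,.05)))
    print(k,"bright top",*rect(clean(f,(.541,.259),-18,.035,.035,.028,.05)))
    Q=clean(f,(.415,-.272),4,.026,.095,.006,.05)
    vx,vy,x0,y0=cv2.fitLine((Q[Q[:,2]>.018][:,:2]*1000).astype(np.float32),cv2.DIST_HUBER,0,.01,.01).ravel()
    s=-1 if vy<0 else 1; t=(Q[:,0]*1e3-x0)*vx*s+(Q[:,1]*1e3-y0)*vy*s
    print(k,"shaft",x0,y0,"ang",np.degrees(np.arctan2(vy*s,vx*s)),"t",np.percentile(t,[.5,99.5]),"ends",[(x0+s*vx*e,y0+s*vy*e) for e in np.percentile(t,[.5,99.5])])
    for lo in range(-80,80,16):
        m=(t>lo)&(t<lo+16)
        if m.sum()>4: print(lo, Q[m,2].max().round(3),end="; ")
    print()
    print(k,"post top",*rect(clean(f,(.443,.140),0,.02,.02,.078,.1)))
    print(k,"coltop",*rect(clean(f,(.408,.285),0,.02,.02,.16,.18)))
E
```

```text
T plate [466.7  34.6] [229.6 129.8] 84.5
T blackA [ 443.6 -403.2] [38.2 45. ] 27.6
T blackA top [ 439.3 -406. ] [27.7 44.4] 27.0
T bright top [541.3 258.3] [44.9 44.6] 72.4
T shaft 414.8902 -274.00592 ang 94.61372 t [-69.74571166  76.81336846] ends [(np.float64(420.50037857105787), np.float64(-343.52563177300635)), (np.float64(408.71151126591917), np.float64(-197.44145390790038))]
-80 0.032; -64 0.033; -48 0.033; -32 0.031; -16 0.033; 0 0.034; 16 0.031; 32 0.027; 48 0.029; 64 0.027; 
T post top [444.7 136.5] [14.2 12.8] 88.7
T coltop [409.1 283.5] [15.9 15.5] 22.2
S plate [470.3  37.9] [234.1 143.7] 83.0
S blackA [ 442.5 -400.3] [38.7 50.7] 27.8
S blackA top [ 439.5 -403.1] [27.6 49.5] 24.2
S bright top [540.7 261.2] [46.2 46.7] 72.5
S shaft 413.0895 -265.56348 ang 94.36472 t [-77.69017063  71.08395843] ends [(np.float64(419.0021253287712), np.float64(-343.0283314640714)), (np.float64(407.6796571454398), np.float64(-194.6856746370101))]
-80 0.032; -64 0.032; -48 0.034; -32 0.033; -16 0.033; 0 0.033; 16 0.029; 32 0.027; 48 0.028; 64 0.028; 
S post top [443.4 140.8] [13.5 16.8] 22.1
S coltop [407.8 286.1] [15.1 17.9] 23.4
```

```bash
python3 - <<'E'
import numpy as np,cv2
T,S=[dict(np.load(n+"0.npz")) for n in("top","side")]
a=cv2.resize(T["pixels"][190:240,285:385],(800,400),interpolation=cv2.INTER_CUBIC)[:300]
b=cv2.resize(S["pixels"][140:200,270:370],(500,300),interpolation=cv2.INTER_CUBIC)
o=np.zeros((600,800,3),np.uint8);o[:300]=a;o[300:,:500]=b
cv2.imwrite("pics/c2.png",o)
E
```

```text
(no output)
```

View pics/c2.png

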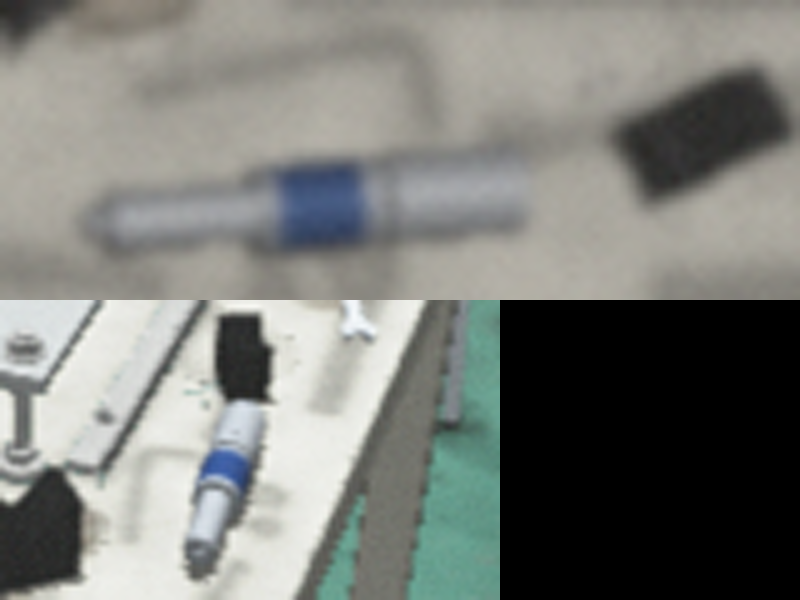

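The crop shows the thick journal at the right (-y) end, next to the black block, and the tapered thin end at the left. The shaft must turn by about 170°.

```bash
cat > go.py <<'E'
import sys,numpy as np
from scipy.spatial.transform import Rotation as R
from bench import arm
def to(x,y,z,psi):   # mm, deg -> shift in tool axes (cm) and az
    s=arm.get_state(); p=s["position"]*1000; Rt=R.from_euler("xyz",s["ee_rot"],degrees=True)
    d=Rt.inv().apply(np.array([x,y,z])-p)/10
    rv=(Rt.inv()*R.from_euler("xyz",[180,0,psi],degrees=True)).as_rotvec(degrees=True)
    print("now",p.round(1),s["ee_rot"].round(2),"gap",round(s["finger_gap"]*1e3,1),"F",s["wrist_force"].round(1),"t",round(s["clock"],2),"j",s["joint_positions"].round(0))
    print("shift cm",d.round(2),"rotvec",rv.round(1))
if __name__=="__main__": to(*map(float,sys.argv[1:5]))
E
python3 go.py 439.4 -404.5 120 26; python3 - <<'E'
from seg import *
T,S=[dict(np.load(n+"0.npz")) for n in("top","side")]
for c in((.439,-.404),(.541,.26),(.415,-.283),(.408,.285),(.44,.05)):
    Q=seg([T,S],c,.13,.045,.4); 
    print(c,[(np.round(q,3)) for q in Q[np.argsort(-Q[:,2])][::max(1,len(Q)//8)][:8]])
Q=seg([T,S],(.3,-.54),.2,.03,.6);print(len(Q),Q[:,2].max() if len(Q) else 0)
E
```

```text
now [ 185.8 -649.   238.8] [180.    -0.    15.97] gap 88.1 F [ 0.5 -0.3  1. ] t 0.9 j [-76.  15.  92.   0.  73.  -2.]
shift cm [ 31.11 -16.52  11.87] rotvec [  0.   0. -10.]
(0.439, -0.404) [array([ 0.548, -0.468,  0.323]), array([ 0.552, -0.445,  0.312]), array([ 0.562, -0.431,  0.303]), array([ 0.544, -0.42 ,  0.091]), array([ 0.548, -0.345,  0.087]), array([ 0.545, -0.399,  0.085]), array([ 0.538, -0.475,  0.084]), array([ 0.54 , -0.4  ,  0.083])]
(0.541, 0.26) [array([0.416, 0.285, 0.171]), array([0.42 , 0.277, 0.115]), array([0.413, 0.272, 0.1  ]), array([0.631, 0.206, 0.055]), array([0.642, 0.211, 0.053]), array([0.644, 0.212, 0.052]), array([0.639, 0.216, 0.051]), array([0.641, 0.217, 0.048])]
(0.415, -0.283) [array([ 0.537, -0.264,  0.104]), array([ 0.535, -0.288,  0.088]), array([ 0.534, -0.249,  0.086]), array([ 0.527, -0.24 ,  0.085]), array([ 0.538, -0.276,  0.084]), array([ 0.527, -0.317,  0.083]), array([ 0.519, -0.26 ,  0.077]), array([ 0.48 , -0.178,  0.055])]
(0.408, 0.285) [array([0.411, 0.291, 0.172]), array([0.409, 0.276, 0.152]), array([0.35 , 0.259, 0.121]), array([0.403, 0.293, 0.117]), array([0.396, 0.289, 0.112]), array([0.402, 0.298, 0.108]), array([0.38 , 0.272, 0.104]), array([0.397, 0.309, 0.096])]
(0.44, 0.05) [array([0.441, 0.132, 0.09 ]), array([0.446, 0.143, 0.085]), array([0.441, 0.144, 0.082]), array([0.438, 0.142, 0.074]), array([0.437, 0.137, 0.068]), array([0.437, 0.135, 0.064]), array([0.551, 0.111, 0.056]), array([0.549, 0.116, 0.052])]
1048 0.34813770652569304
```

```bash
python3 - <<'E'
from seg import *
T,S=[dict(np.load(n+"0.npz")) for n in("top","side")]
for c,psi in(((.4394,-.4045),26),((.415,-.2835),-85.5),((.541,.26),162.4)):
    Q=seg([T,S],c,.2,.05,.5);a=np.radians(psi);d=Q[:,:2]-c
    x=d@[np.cos(a),np.sin(a)];y=d@[np.sin(a),-np.cos(a)]
    m=(abs(x)<.06)&(abs(y)<.12);print(c,m.sum())
    for q,xx,yy in list(zip(Q[m],x[m],y[m]))[::max(1,m.sum()//10)]: print(q.round(3),xx.round(3),yy.round(3))
Q=seg([T,S],(.3,-.54),.2,.06,.6)
for q in Q[::80]: print(q.round(3))
E
```

```text
(0.4394, -0.4045) 291
[ 0.545 -0.485  0.317] 0.06 0.118
[ 0.535 -0.484  0.295] 0.051 0.113
[ 0.535 -0.479  0.085] 0.053 0.109
[ 0.53  -0.478  0.085] 0.049 0.106
[ 0.524 -0.455  0.086] 0.054 0.083
[ 0.522 -0.468  0.084] 0.046 0.094
[ 0.52  -0.476  0.083] 0.041 0.1
[ 0.518 -0.479  0.075] 0.038 0.102
[ 0.532 -0.488  0.087] 0.047 0.115
[ 0.518 -0.489  0.078] 0.033 0.11
[ 0.518 -0.435  0.076] 0.057 0.062
(0.415, -0.2835) 453
[ 0.537 -0.312  0.085] 0.038 -0.12
[ 0.532 -0.27   0.087] -0.004 -0.118
[ 0.53  -0.291  0.085] 0.017 -0.114
[ 0.527 -0.308  0.087] 0.034 -0.11
[ 0.524 -0.326  0.087] 0.051 -0.106
[ 0.52  -0.251  0.082] -0.025 -0.107
[ 0.518 -0.272  0.075] -0.003 -0.104
[ 0.527 -0.319  0.086] 0.044 -0.108
[ 0.519 -0.287  0.088] 0.012 -0.103
[ 0.518 -0.277  0.077] 0.002 -0.103
[ 0.532 -0.256  0.058] -0.018 -0.119
(0.541, 0.26) 0
[ 0.498 -0.543  0.064]
[ 0.431 -0.632  0.12 ]
[ 0.423 -0.631  0.114]
[ 0.194 -0.558  0.314]
[ 0.176 -0.563  0.307]
[ 0.241 -0.712  0.328]
[ 0.427 -0.592  0.128]
[ 0.422 -0.61   0.083]
```

```bash
python3 -m crank '{"series":[{"dx":15.5,"dy":-8.2,"dz":0,"az":-4,"hand":0.4},{"dx":30.9,"dy":-16.5,"dz":2,"az":-9,"hand":0.4},{"dx":30.9,"dy":-16.5,"dz":4,"az":-9,"hand":0.4},{"dx":30.9,"dy":-16.5,"dz":8,"az":-9,"hand":0.4},{"dx":30.9,"dy":-16.5,"dz":11.9,"az":-9,"hand":0.4},{"dx":30.9,"dy":-16.5,"dz":11.9,"az":-9,"hand":0.4},{"dx":30.9,"dy":-16.5,"dz":11.9,"az":-9,"hand":0.4},{"dx":30.9,"dy":-16.5,"dz":11.9,"az":-9,"hand":0.4},{"dx":30.9,"dy":-16.5,"dz":11.9,"az":-9,"hand":0.4}]}' 30; python3 go.py 437.5 -405.5 11 25
```

```text
now [ 185.8 -649.   238.8] [180.    -0.    15.97] gap 88.1 F [ 0.5 -0.3  1. ] t 0.9 j [-76.  15.  92.   0.  73.  -2.]
shift cm [ 30.9  -16.48  22.77] rotvec [ 0.  0. -9.]schema error: expected keys ax, ay, az, dx, dy, dz, hand
```

```bash
python3 -m crank '{"series":[{"ax":0,"ay":0,"dx":15.5,"dy":-8.2,"dz":0,"az":-4,"hand":0.4},{"ax":0,"ay":0,"dx":30.9,"dy":-16.5,"dz":2,"az":-9,"hand":0.4},{"ax":0,"ay":0,"dx":30.9,"dy":-16.5,"dz":4,"az":-9,"hand":0.4},{"ax":0,"ay":0,"dx":30.9,"dy":-16.5,"dz":6,"az":-9,"hand":0.4},{"ax":0,"ay":0,"dx":30.9,"dy":-16.5,"dz":8,"az":-9,"hand":0.4},{"ax":0,"ay":0,"dx":30.9,"dy":-16.5,"dz":11.9,"az":-9,"hand":0.4},{"ax":0,"ay":0,"dx":30.9,"dy":-16.5,"dz":11.9,"az":-9,"hand":0.4},{"ax":0,"ay":0,"dx":30.9,"dy":-16.5,"dz":11.9,"az":-9,"hand":0.4},{"ax":0,"ay":0,"dx":30.9,"dy":-16.5,"dz":11.9,"az":-9,"hand":0.4}]}' 30; python3 go.py 437.5 -405.5 11 25
```

```text
clock: 2.02
position: [0.4377, -0.4073, 0.1217]
ee_rot: [179.8, -0.0, 24.9]
wrist_force: [-0.3, -0.6, 1.1]
finger_gap: 0.0616
gripper_force: 0.0
now [ 437.7 -407.3  121.7] [ 1.7982e+02 -4.0000e-02  2.4910e+01] gap 61.6 F [-0.3 -0.6  1.1] t 2.02 j [-45.  12. 108.  -0.  59.  20.]
shift cm [ 0.05 -0.21 11.07] rotvec [ 0.2 -0.  -0.1]
```

```bash
python3 -m crank '{"series":[{"ax":0,"ay":0,"az":0,"dx":0,"dy":-0.1,"dz":5,"hand":0.4},{"ax":0,"ay":0,"az":0,"dx":0,"dy":-0.1,"dz":9,"hand":0.4},{"ax":0,"ay":0,"az":0,"dx":0,"dy":-0.1,"dz":11,"hand":0.4},{"ax":0,"ay":0,"az":0,"dx":0,"dy":-0.1,"dz":11,"hand":0.4},{"ax":0,"ay":0,"az":0,"dx":0,"dy":-0.1,"dz":11,"hand":0.4},{"ax":0,"ay":0,"az":0,"dx":0,"dy":-0.1,"dz":11,"hand":-0.2},{"ax":0,"ay":0,"az":0,"dx":0,"dy":-0.1,"dz":11,"hand":-0.2},{"ax":0,"ay":0,"az":0,"dx":0,"dy":-0.1,"dz":11,"hand":-0.2},{"ax":0,"ay":0,"az":0,"dx":0,"dy":-0.1,"dz":11,"hand":-0.2},{"ax":0,"ay":0,"az":0,"dx":0,"dy":-0.1,"dz":11,"hand":-0.2},{"ax":0,"ay":0,"az":0,"dx":0,"dy":-0.1,"dz":11,"hand":-0.2}]}' 30; python3 go.py 431.6 9.5 160 84.5
```

```text
clock: 3.4
position: [0.4379, -0.4052, 0.0111]
ee_rot: [179.9, -0.0, 25.0]
wrist_force: [-1.8, 0.2, 6.5]
finger_gap: 0.044
gripper_force: 29.8
now [ 437.9 -405.2   11.1] [ 1.7987e+02 -4.0000e-02  2.4990e+01] gap 44.0 F [-1.8  0.2  6.5] t 3.4 j [-45.  20. 112.  -0.  48.  20.]
shift cm [ 16.96 -37.82 -14.96] rotvec [  0.1   0.  -59.5]
```

```bash
python3 -m crank '{"series":[{"ax":0,"ay":0,"az":0,"dx":0,"dy":0,"dz":-4,"hand":-0.2},{"ax":0,"ay":0,"az":0,"dx":0,"dy":0,"dz":-9,"hand":-0.2},{"ax":0,"ay":0,"az":0,"dx":0,"dy":0,"dz":-15,"hand":-0.2},{"ax":0,"ay":0,"az":-8,"dx":2,"dy":-5,"dz":-15,"hand":-0.2},{"ax":0,"ay":0,"az":-16,"dx":4.3,"dy":-10,"dz":-15,"hand":-0.2},{"ax":0,"ay":0,"az":-24,"dx":6.5,"dy":-15,"dz":-15,"hand":-0.2},{"ax":0,"ay":0,"az":-32,"dx":9,"dy":-20,"dz":-15,"hand":-0.2},{"ax":0,"ay":0,"az":-40,"dx":11.2,"dy":-25,"dz":-15,"hand":-0.2},{"ax":0,"ay":0,"az":-48,"dx":13.5,"dy":-30,"dz":-15,"hand":-0.2},{"ax":0,"ay":0,"az":-55,"dx":15.6,"dy":-34.8,"dz":-15,"hand":-0.2},{"ax":0,"ay":0,"az":-59.5,"dx":16.9,"dy":-37.7,"dz":-15,"hand":-0.2},{"ax":0,"ay":0,"az":-59.5,"dx":16.9,"dy":-37.7,"dz":-15,"hand":-0.2},{"ax":0,"ay":0,"az":-59.5,"dx":16.9,"dy":-37.7,"dz":-15,"hand":-0.2},{"ax":0,"ay":0,"az":-59.5,"dx":16.9,"dy":-37.7,"dz":-15,"hand":-0.2},{"ax":0,"ay":0,"az":-59.5,"dx":16.9,"dy":-37.7,"dz":-15,"hand":-0.2}]}' 30; python3 go.py 431.4 7.5 43 84.5
```

```text
clock: 5.28
position: [0.431, 0.0079, 0.1596]
ee_rot: [-180.0, 0.0, 84.4]
wrist_force: [-0.1, 0.7, -2.1]
finger_gap: 0.0444
gripper_force: 29.8
now [431.    7.9 159.6] [-1.7999e+02  1.0000e-02  8.4370e+01] gap 44.4 F [-0.1  0.7 -2.1] t 5.28 j [ -2.  -8. 125.  -0.  63.   3.]
shift cm [-0.03  0.04 11.66] rotvec [-0.   0.  -0.1]
```

```bash
python3 -m crank '{"series":[{"ax":0,"ay":0,"az":0,"dx":0,"dy":0,"dz":5,"hand":-0.2},{"ax":0,"ay":0,"az":0,"dx":0,"dy":0,"dz":9,"hand":-0.2},{"ax":0,"ay":0,"az":0,"dx":0,"dy":0,"dz":11,"hand":-0.2},{"ax":0,"ay":0,"az":0,"dx":0,"dy":0,"dz":11.5,"hand":-0.2},{"ax":0,"ay":0,"az":0,"dx":0,"dy":0,"dz":11.8,"hand":-0.2},{"ax":0,"ay":0,"az":0,"dx":0,"dy":0,"dz":11.8,"hand":-0.2},{"ax":0,"ay":0,"az":0,"dx":0,"dy":0,"dz":11.8,"hand":-0.2},{"ax":0,"ay":0,"az":0,"dx":0,"dy":0,"dz":11.8,"hand":-0.2}]}'; python3 go.py 431.4 7.5 41 84.5
```

```text
clock: 6.28
position: [0.4316, 0.0088, 0.0424]
ee_rot: [179.9, -0.0, 84.5]
wrist_force: [-0.6, 0.5, -3.2]
finger_gap: 0.044
gripper_force: 29.8
now [431.6   8.8  42.4] [ 1.7992e+02 -1.0000e-02  8.4480e+01] gap 44.0 F [-0.6  0.5 -3.2] t 6.28 j [ -2.   1. 131.   0.  48.   3.]
shift cm [-0.13 -0.01  0.14] rotvec [ 0.1 -0.  -0. ]
```

```bash
python3 -m crank '{"series":[{"ax":0,"ay":0,"az":0,"dx":0,"dy":0,"dz":0.1,"hand":-0.2},{"ax":0,"ay":0,"az":0,"dx":0,"dy":0,"dz":0.15,"hand":-0.2},{"ax":0,"ay":0,"az":0,"dx":0,"dy":0,"dz":0.15,"hand":-0.2},{"ax":0,"ay":0,"az":0,"dx":0,"dy":0,"dz":0.15,"hand":-0.2}]}'; python3 -m crank '{"series":[{"ax":0,"ay":0,"az":0,"dx":0,"dy":0,"dz":0.1,"hand":0.3},{"ax":0,"ay":0,"az":0,"dx":0,"dy":0,"dz":0.1,"hand":0.3},{"ax":0,"ay":0,"az":0,"dx":0,"dy":0,"dz":0.1,"hand":0.3},{"ax":0,"ay":0,"az":0,"dx":0,"dy":0,"dz":-2,"hand":0.3},{"ax":0,"ay":0,"az":0,"dx":0,"dy":0,"dz":-6,"hand":0.3},{"ax":0,"ay":0,"az":0,"dx":0,"dy":0,"dz":-12,"hand":0.4},{"ax":0,"ay":0,"az":0,"dx":0,"dy":0,"dz":-15,"hand":0.4},{"ax":0,"ay":0,"az":0,"dx":0,"dy":0,"dz":-15,"hand":0.4}]}'; python3 go.py 541 259.7 190 162.4
```

```text
clock: 6.78
position: [0.4314, 0.0087, 0.0411]
ee_rot: [180.0, 0.0, 84.5]
wrist_force: [-3.1, -0.7, 5.5]
finger_gap: 0.0441
gripper_force: 29.8
clock: 7.78
position: [0.4333, 0.0087, 0.1932]
ee_rot: [179.6, -0.0, 84.5]
wrist_force: [-0.5, 0.1, 0.9]
finger_gap: 0.0616
gripper_force: 0.0
now [433.3   8.7 193.2] [ 1.7962e+02 -2.0000e-02  8.4470e+01] gap 61.6 F [-0.5  0.1  0.9] t 7.78 j [ -2. -10. 123.   0.  67.   3.]
shift cm [26.02  8.3   0.39] rotvec [  0.3   0.2 -77.9]
```

```bash
python3 -m crank '{"series":[{"ax":0,"ay":0,"az":-10,"dx":4,"dy":1.2,"dz":0,"hand":0.4},{"ax":0,"ay":0,"az":-20,"dx":8,"dy":2.4,"dz":0,"hand":0.4},{"ax":0,"ay":0,"az":-30,"dx":12,"dy":3.6,"dz":0,"hand":0.4},{"ax":0,"ay":0,"az":-40,"dx":16,"dy":5,"dz":0,"hand":0.4},{"ax":0,"ay":0,"az":-50,"dx":20,"dy":6.3,"dz":0,"hand":0.4},{"ax":0,"ay":0,"az":-60,"dx":24,"dy":7.6,"dz":0,"hand":0.4},{"ax":0,"ay":0,"az":-70,"dx":26,"dy":8.3,"dz":3,"hand":0.4},{"ax":0,"ay":0,"az":-78,"dx":26,"dy":8.3,"dz":7,"hand":0.4},{"ax":0,"ay":0,"az":-78,"dx":26,"dy":8.3,"dz":12,"hand":0.4},{"ax":0,"ay":0,"az":-78,"dx":26,"dy":8.3,"dz":12,"hand":0.4},{"ax":0,"ay":0,"az":-78,"dx":26,"dy":8.3,"dz":12,"hand":0.4},{"ax":0,"ay":0,"az":-78,"dx":26,"dy":8.3,"dz":12,"hand":0.4}]}'; python3 go.py 541 259.7 6 162.4
```

```text
clock: 9.28
position: [0.5404, 0.2602, 0.0726]
ee_rot: [179.8, 0.2, 162.5]
wrist_force: [-0.0, 0.1, -0.1]
finger_gap: 0.0616
gripper_force: 0.0
now [540.4 260.2  72.6] [1.7985e+02 1.7000e-01 1.6246e+02] gap 61.6 F [-0.   0.1 -0.1] t 9.28 j [ 23.  16. 110.   0.  54. -49.]
shift cm [-0.05 -0.05  6.66] rotvec [0.2 0.2 0.1]
```

```bash
python3 -m crank '{"series":[{"ax":0,"ay":0,"az":0,"dx":0,"dy":0,"dz":4,"hand":0.4},{"ax":0,"ay":0,"az":0,"dx":0,"dy":0,"dz":6.6,"hand":0.4},{"ax":0,"ay":0,"az":0,"dx":0,"dy":0,"dz":6.6,"hand":0.4},{"ax":0,"ay":0,"az":0,"dx":0,"dy":0,"dz":6.6,"hand":0.4},{"ax":0,"ay":0,"az":0,"dx":0,"dy":0,"dz":6.6,"hand":-0.2},{"ax":0,"ay":0,"az":0,"dx":0,"dy":0,"dz":6.6,"hand":-0.2},{"ax":0,"ay":0,"az":0,"dx":0,"dy":0,"dz":6.6,"hand":-0.2},{"ax":0,"ay":0,"az":0,"dx":0,"dy":0,"dz":6.6,"hand":-0.2},{"ax":0,"ay":0,"az":0,"dx":0,"dy":0,"dz":6.6,"hand":-0.2},{"ax":0,"ay":0,"az":0,"dx":0,"dy":0,"dz":6.6,"hand":-0.2}]}' 30; python3 go.py 440.4 101.1 150 84.5;  python3 - <<'E'
from seg import *
T,S=[arm.grab_frame(n) for n in("top","side")]
for k,f in(("T",T),("S",S)):
    Q=seg([f],(.4315,.0105),.045,.05,.09); print(k,len(Q),*rect(Q),Q.mean(0).round(3),Q[:,2].max())
    Q=seg([f],(.444,.139),.02,.078,.1); print(k,"post",*rect(Q))
cv2.imwrite("pics/s2.png",S["pixels"][130:330,130:400].repeat(2,0).repeat(2,1))
E
```

```text
clock: 10.52
position: [0.5397, 0.26, 0.0056]
ee_rot: [179.9, 0.1, 162.5]
wrist_force: [-0.9, -0.9, 6.3]
finger_gap: 0.0434
gripper_force: 30.0
now [539.7 260.    5.6] [1.7992e+02 9.0000e-02 1.6247e+02] gap 43.4 F [-0.9 -0.9  6.3] t 10.53 j [ 23.  21. 112.   0.  47. -49.]
shift cm [  4.66 -18.13 -14.47] rotvec [ 0.1  0.  78. ]
T 199 [432.    8.8] [28.3 44. ] 86.1 [0.432 0.009 0.064] 0.0740997494423608
T post [444.7 137. ] [12.7 13. ] 0.9
S 234 [431.2  12.1] [33.  44.7] 89.7 [0.431 0.015 0.063] 0.0770086341515891
S post [443.5 140.6] [13.6 15.5] 21.7
```

View pics/s2.png

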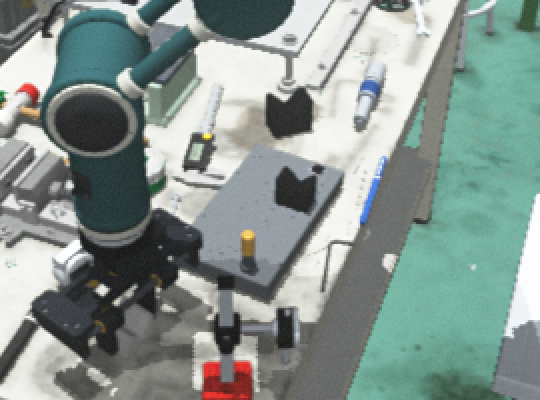

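```bash
python3 -m crank '{"series":[{"ax":0,"ay":0,"az":0,"dx":0,"dy":0,"dz":-4,"hand":-0.2},{"ax":0,"ay":0,"az":0,"dx":0,"dy":0,"dz":-9,"hand":-0.2},{"ax":0,"ay":0,"az":8,"dx":0.4,"dy":-2,"dz":-14.5,"hand":-0.2},{"ax":0,"ay":0,"az":18,"dx":1,"dy":-4,"dz":-14.5,"hand":-0.2},{"ax":0,"ay":0,"az":28,"dx":1.6,"dy":-6,"dz":-14.5,"hand":-0.2},{"ax":0,"ay":0,"az":38,"dx":2.2,"dy":-8.5,"dz":-14.5,"hand":-0.2},{"ax":0,"ay":0,"az":48,"dx":2.8,"dy":-11,"dz":-14.5,"hand":-0.2},{"ax":0,"ay":0,"az":58,"dx":3.5,"dy":-13.5,"dz":-14.5,"hand":-0.2},{"ax":0,"ay":0,"az":68,"dx":4.1,"dy":-15.8,"dz":-14.5,"hand":-0.2},{"ax":0,"ay":0,"az":78,"dx":4.7,"dy":-17.95,"dz":-14.5,"hand":-0.2},{"ax":0,"ay":0,"az":78,"dx":4.7,"dy":-17.95,"dz":-14.5,"hand":-0.2},{"ax":0,"ay":0,"az":78,"dx":4.7,"dy":-17.95,"dz":-14.5,"hand":-0.2},{"ax":0,"ay":0,"az":78,"dx":4.7,"dy":-17.95,"dz":-14.5,"hand":-0.2},{"ax":0,"ay":0,"az":78,"dx":4.7,"dy":-17.95,"dz":-14.5,"hand":-0.2}]}'; python3 go.py 440.6 102.9 37 84.5
```

```text
clock: 12.38
position: [0.4401, 0.103, 0.1492]
ee_rot: [-180.0, -0.0, 84.5]
wrist_force: [0.6, -0.1, -4.0]
finger_gap: 0.0433
gripper_force: 30.0
now [440.1 103.  149.2] [-180.     -0.     84.55] gap 43.3 F [ 0.6 -0.1 -4. ] t 12.38 j [ 10.  -5. 124.   0.  61.  15.]
shift cm [-0.    0.05 11.22] rotvec [-0. -0.  0.]
```

```bash
python3 -m crank '{"series":[{"ax":0,"ay":0,"az":0,"dx":0,"dy":0.03,"dz":5,"hand":-0.2},{"ax":0,"ay":0,"az":0,"dx":0,"dy":0.03,"dz":9,"hand":-0.2},{"ax":0,"ay":0,"az":0,"dx":0,"dy":0.03,"dz":11,"hand":-0.2},{"ax":0,"ay":0,"az":0,"dx":0,"dy":0.03,"dz":11.3,"hand":-0.2},{"ax":0,"ay":0,"az":0,"dx":0,"dy":0.03,"dz":11.4,"hand":-0.2},{"ax":0,"ay":0,"az":0,"dx":0,"dy":0.03,"dz":11.4,"hand":-0.2},{"ax":0,"ay":0,"az":0,"dx":0,"dy":0.03,"dz":11.4,"hand":-0.2}]}'; python3 go.py 440.6 102.9 36 84.5
```

```text
clock: 13.25
position: [0.4408, 0.1026, 0.036]
ee_rot: [179.9, -0.0, 84.5]
wrist_force: [0.0, -0.4, -3.6]
finger_gap: 0.0437
gripper_force: 30.0
now [440.8 102.6  36. ] [ 1.7991e+02 -3.0000e-02  8.4480e+01] gap 43.7 F [ 0.  -0.4 -3.6] t 13.25 j [ 10.   4. 129.   0.  47.  15.]
shift cm [ 0.02 -0.02 -0.  ] rotvec [ 0.1 -0.  -0. ]
```

```bash
python3 -m crank '{"series":[{"ax":0,"ay":0,"az":0,"dx":0,"dy":0,"dz":0.1,"hand":-0.2},{"ax":0,"ay":0,"az":0,"dx":0,"dy":0,"dz":0.1,"hand":-0.2},{"ax":0,"ay":0,"az":0,"dx":0,"dy":0,"dz":0.1,"hand":-0.2}]}'; python3 -m crank '{"series":[{"ax":0,"ay":0,"az":0,"dx":0,"dy":0,"dz":0.05,"hand":0.3},{"ax":0,"ay":0,"az":0,"dx":0,"dy":0,"dz":0.05,"hand":0.3},{"ax":0,"ay":0,"az":0,"dx":0,"dy":0,"dz":0.05,"hand":0.3},{"ax":0,"ay":0,"az":0,"dx":0,"dy":0,"dz":-2,"hand":0.3},{"ax":0,"ay":0,"az":0,"dx":0,"dy":0,"dz":-6,"hand":0.3},{"ax":0,"ay":0,"az":0,"dx":0,"dy":0,"dz":-12,"hand":0.3},{"ax":0,"ay":0,"az":0,"dx":0,"dy":0,"dz":-14,"hand":0.3},{"ax":0,"ay":0,"az":0,"dx":0,"dy":0,"dz":-14,"hand":0.3}]}'; python3 go.py 414.9 -283.5 180 -85.5
```

```text
clock: 13.62
position: [0.4408, 0.1026, 0.0353]
ee_rot: [179.9, -0.0, 84.5]
wrist_force: [-2.3, -0.9, 5.1]
finger_gap: 0.0435
gripper_force: 30.0
clock: 14.62
position: [0.4417, 0.1028, 0.1763]
ee_rot: [179.7, -0.1, 84.5]
wrist_force: [0.6, 0.5, -0.4]
finger_gap: 0.0572
gripper_force: 0.0
now [441.7 102.8 176.3] [ 1.7973e+02 -7.0000e-02  8.4470e+01] gap 57.2 F [ 0.6  0.5 -0.4] t 14.62 j [ 10.  -7. 122.   0.  64.  15.]
shift cm [-38.71   1.05  -0.42] rotvec [-1.0e-01 -4.0e-01  1.7e+02]
```

```bash
python3 -m crank '{"series":[{"ax":0,"ay":0,"az":10,"dx":-3,"dy":0.1,"dz":0,"hand":0.3},{"ax":0,"ay":0,"az":20,"dx":-6,"dy":0.2,"dz":0,"hand":0.3},{"ax":0,"ay":0,"az":30,"dx":-9,"dy":0.3,"dz":0,"hand":0.3},{"ax":0,"ay":0,"az":40,"dx":-12,"dy":0.4,"dz":0,"hand":0.3},{"ax":0,"ay":0,"az":50,"dx":-15,"dy":0.5,"dz":0,"hand":0.3},{"ax":0,"ay":0,"az":60,"dx":-18,"dy":0.6,"dz":0,"hand":0.3},{"ax":0,"ay":0,"az":70,"dx":-21,"dy":0.7,"dz":0,"hand":0.3},{"ax":0,"ay":0,"az":80,"dx":-24,"dy":0.8,"dz":0,"hand":0.3},{"ax":0,"ay":0,"az":90,"dx":-27,"dy":0.9,"dz":0,"hand":0.3},{"ax":0,"ay":0,"az":100,"dx":-30,"dy":1,"dz":0,"hand":0.3},{"ax":0,"ay":0,"az":110,"dx":-33,"dy":1,"dz":0,"hand":0.3},{"ax":0,"ay":0,"az":120,"dx":-36,"dy":1,"dz":0,"hand":0.3},{"ax":0,"ay":0,"az":130,"dx":-38.7,"dy":1.05,"dz":0,"hand":0.3},{"ax":0,"ay":0,"az":140,"dx":-38.7,"dy":1.05,"dz":2,"hand":0.3},{"ax":0,"ay":0,"az":150,"dx":-38.7,"dy":1.05,"dz":4,"hand":0.3},{"ax":0,"ay":0,"az":160,"dx":-38.7,"dy":1.05,"dz":6,"hand":0.3},{"ax":0,"ay":0,"az":170,"dx":-38.7,"dy":1.05,"dz":9,"hand":0.3},{"ax":0,"ay":0,"az":170,"dx":-38.7,"dy":1.05,"dz":10,"hand":0.3},{"ax":0,"ay":0,"az":170,"dx":-38.7,"dy":1.05,"dz":10,"hand":0.3},{"ax":0,"ay":0,"az":170,"dx":-38.7,"dy":1.05,"dz":10,"hand":0.3}]}'; python3 go.py 414.9 -283.5 3 -85.5;  python3 - <<'E'
from seg import *
T,S=[arm.grab_frame(n) for n in("top","side")]
for k,f in(("T",T),("S",S)):
    for c,z in((.4315,.0105),.066),((.440,.101),.058): 
        Q=seg([f],c,.045 if z>.06 else .034,z,.09); print(k,len(Q),*rect(Q),Q.mean(0).round(3),Q[:,2].max())
E
```

```text
clock: 17.12
position: [0.4138, -0.2841, 0.0749]
ee_rot: [-180.0, -0.0, -85.4]
wrist_force: [0.4, -0.2, 0.8]
finger_gap: 0.0575
gripper_force: 0.0
now [ 413.8 -284.1   74.9] [-1.7995e+02 -4.0000e-02 -8.5430e+01] gap 57.5 F [ 0.4 -0.2  0.8] t 17.12 j [-37.   6. 122.  -0.  52. 138.]
shift cm [-0.06 -0.11  7.19] rotvec [-0.  -0.   0.1]
T 96 [431.8   8.9] [27.9 43.9] 85.5 [0.432 0.01  0.07 ] 0.0743761195420262
T 175 [441.7 106. ] [56.2 43.8] 83.9 [0.442 0.104 0.064] 0.08571374502320767
S 84 [431.8  11.7] [31.6 44.7] 86.5 [0.432 0.013 0.07 ] 0.07444146134646976
S 150 [440.5 106.1] [56.3 45.5] 86.6 [0.44  0.103 0.063] 0.08616502151070779
```

```bash
python3 -m crank '{"series":[{"ax":0,"ay":0,"az":0,"dx":-0.05,"dy":-0.05,"dz":4,"hand":0.3},{"ax":0,"ay":0,"az":0,"dx":-0.05,"dy":-0.1,"dz":6.5,"hand":0.3},{"ax":0,"ay":0,"az":0,"dx":-0.05,"dy":-0.1,"dz":7.2,"hand":0.3},{"ax":0,"ay":0,"az":0,"dx":-0.05,"dy":-0.1,"dz":7.2,"hand":0.3},{"ax":0,"ay":0,"az":0,"dx":-0.05,"dy":-0.1,"dz":7.2,"hand":0.3},{"ax":0,"ay":0,"az":0,"dx":-0.05,"dy":-0.1,"dz":7.2,"hand":-0.5},{"ax":0,"ay":0,"az":0,"dx":-0.05,"dy":-0.1,"dz":7.2,"hand":-0.5},{"ax":0,"ay":0,"az":0,"dx":-0.05,"dy":-0.1,"dz":7.2,"hand":-0.5},{"ax":0,"ay":0,"az":0,"dx":-0.05,"dy":-0.1,"dz":7.2,"hand":-0.5},{"ax":0,"ay":0,"az":0,"dx":-0.05,"dy":-0.1,"dz":7.2,"hand":-0.5},{"ax":0,"ay":0,"az":0,"dx":-0.05,"dy":-0.1,"dz":7.2,"hand":-0.5},{"ax":0,"ay":0,"az":0,"dx":-0.05,"dy":-0.1,"dz":7.2,"hand":-0.5}]}' 45; python3 go.py 414.9 -283.5 150 -85.5
```

```text
clock: 18.73
position: [0.4149, -0.2835, 0.0027]
ee_rot: [-179.9, -0.0, -85.5]
wrist_force: [1.4, 0.5, 4.0]
finger_gap: 0.029
gripper_force: 45.0
now [ 414.9 -283.5    2.7] [-1.7994e+02 -4.0000e-02 -8.5530e+01] gap 29.0 F [1.4 0.5 4. ] t 18.73 j [-37.  12. 124.   0.  44. 138.]
shift cm [ 1.000e-02 -2.000e-02 -1.473e+01] rotvec [-0.1 -0.  -0. ]
```

```bash
python3 -m crank '{"series":[{"ax":0,"ay":0,"az":0,"dx":0,"dy":0,"dz":-4,"hand":-0.5},{"ax":0,"ay":0,"az":0,"dx":0,"dy":0,"dz":-9,"hand":-0.5},{"ax":0,"ay":0,"az":-4,"dx":-2,"dy":-0.2,"dz":-14,"hand":-0.5},{"ax":0,"ay":0,"az":-14,"dx":-4,"dy":-0.5,"dz":-16,"hand":-0.5},{"ax":0,"ay":0,"az":-24,"dx":-6,"dy":-0.8,"dz":-16,"hand":-0.5},{"ax":0,"ay":0,"az":-34,"dx":-8,"dy":-1,"dz":-16,"hand":-0.5},{"ax":0,"ay":0,"az":-44,"dx":-10,"dy":-1.4,"dz":-16,"hand":-0.5},{"ax":0,"ay":0,"az":-54,"dx":-12,"dy":-1.7,"dz":-16,"hand":-0.5},{"ax":0,"ay":0,"az":-64,"dx":-14,"dy":-2,"dz":-16,"hand":-0.5},{"ax":0,"ay":0,"az":-74,"dx":-16,"dy":-2.3,"dz":-16,"hand":-0.5},{"ax":0,"ay":0,"az":-84,"dx":-18,"dy":-2.6,"dz":-16,"hand":-0.5},{"ax":0,"ay":0,"az":-94,"dx":-20,"dy":-2.9,"dz":-16,"hand":-0.5},{"ax":0,"ay":0,"az":-104,"dx":-22,"dy":-3.2,"dz":-16,"hand":-0.5},{"ax":0,"ay":0,"az":-114,"dx":-24,"dy":-3.5,"dz":-16,"hand":-0.5},{"ax":0,"ay":0,"az":-124,"dx":-26,"dy":-3.7,"dz":-16,"hand":-0.5},{"ax":0,"ay":0,"az":-134,"dx":-28,"dy":-4,"dz":-16,"hand":-0.5},{"ax":0,"ay":0,"az":-144,"dx":-30,"dy":-4.3,"dz":-16,"hand":-0.5},{"ax":0,"ay":0,"az":-154,"dx":-32,"dy":-4.6,"dz":-16,"hand":-0.5},{"ax":0,"ay":0,"az":-164,"dx":-34,"dy":-4.8,"dz":-16,"hand":-0.5},{"ax":0,"ay":0,"az":-170,"dx":-34.6,"dy":-4.9,"dz":-16,"hand":-0.5}]}'; python3 -m crank '{"series":[{"ax":0,"ay":0,"az":0,"dx":0,"dy":0,"dz":0,"hand":-0.5},{"ax":0,"ay":0,"az":0,"dx":0,"dy":0,"dz":0,"hand":-0.5},{"ax":0,"ay":0,"az":0,"dx":0,"dy":0,"dz":0,"hand":-0.5}]}'; python3 go.py 437 65.5 150 84.5; python3 - <<'E'
from seg import *
T,S=[arm.grab_frame(n) for n in("top","side")]
s=arm.get_state()["position"]
for k,f in(("S",S),("T",T)):
    Q=seg([f],(.437,.0655),.11,s[2]-.012,s[2]+.032); d=Q[:,:2]-s[:2]; a=np.radians(84.5)
    t=d@[np.cos(a),np.sin(a)]; w=d@[np.sin(a),-np.cos(a)]; m=abs(w)<.024
    print(k,"t",np.percentile(t[m],[.5,99.5]).round(4))
    for lo in np.arange(-.1,.08,.012):
        q=m&(t>lo)&(t<lo+.012)
        if q.sum()>4: print((lo*1000).round(),(np.percentile(Q[q,2],95)*1e3).round(1),(w[q].mean()*1e3).round(1),q.sum(),end="; ")
    print()
cv2.imwrite("pics/s3.png",S["pixels"][130:330,130:400].repeat(2,0).repeat(2,1))
E
```

```text
clock: 21.22
position: [0.4335, 0.0661, 0.1597]
ee_rot: [-179.7, 0.1, 84.8]
wrist_force: [-0.0, -0.7, -5.0]
finger_gap: 0.0291
gripper_force: 45.0
clock: 21.6
position: [0.4357, 0.0652, 0.1617]
ee_rot: [-179.9, 0.0, 84.4]
wrist_force: [-0.0, 0.4, -4.6]
finger_gap: 0.0291
gripper_force: 45.0
now [435.7  65.2 161.7] [-1.7994e+02  2.0000e-02  8.4380e+01] gap 29.1 F [-0.   0.4 -4.6] t 21.6 j [  5.  -7. 124.  -0.  63.  11.]
shift cm [0.05 0.13 1.17] rotvec [-0.1  0.  -0.1]
S t [-0.0242  0.063 ]
-28.0 189.5 7.4 9; -16.0 191.7 3.5 29; -4.0 192.0 3.1 67; 8.0 190.2 -5.0 104; 20.0 191.1 -4.7 52; 32.0 190.4 -6.4 53; 44.0 191.1 -5.2 56; 56.0 189.9 -1.6 117; 
T t [-0.0889 -0.0209]
-88.0 185.7 0.0 40; -76.0 184.8 0.3 44; -64.0 185.3 0.3 46; -52.0 185.9 -0.4 47; -40.0 189.0 0.2 58; -28.0 189.7 -3.9 31;
```

View pics/s3.png

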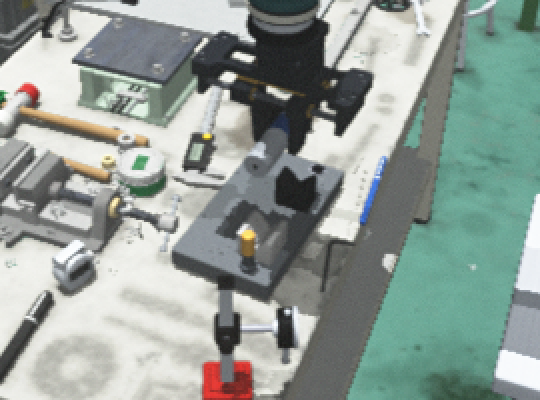

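```bash
python3 -m crank '{"series":[{"ax":0,"ay":0,"az":0,"dx":-0.06,"dy":0.1,"dz":4,"hand":-0.5},{"ax":0,"ay":0,"az":0,"dx":-0.06,"dy":0.1,"dz":7,"hand":-0.5},{"ax":0,"ay":0,"az":0,"dx":-0.06,"dy":0.1,"dz":9,"hand":-0.5},{"ax":0,"ay":0,"az":0,"dx":-0.06,"dy":0.1,"dz":9,"hand":-0.5},{"ax":0,"ay":0,"az":0,"dx":-0.06,"dy":0.1,"dz":9,"hand":-0.5},{"ax":0,"ay":0,"az":0,"dx":-0.06,"dy":0.1,"dz":9,"hand":-0.5}]}'; python3 go.py 437 64.5 56 84.4
```

```text
clock: 22.45
position: [0.4384, 0.065, 0.0736]
ee_rot: [179.8, -0.0, 84.5]
wrist_force: [0.8, -0.3, -6.3]
finger_gap: 0.0291
gripper_force: 45.0
now [438.4  65.   73.6] [ 1.7984e+02 -3.0000e-02  8.4460e+01] gap 29.1 F [ 0.8 -0.3 -6.3] t 22.45 j [  5.  -0. 128.   0.  52.  11.]
shift cm [-0.07 -0.14  1.76] rotvec [ 0.2 -0.   0.1]
```

```bash
python3 -m crank '{"series":[{"ax":0,"ay":0,"az":0,"dx":-0.05,"dy":-0.1,"dz":0.8,"hand":-0.5},{"ax":0,"ay":0,"az":0,"dx":-0.05,"dy":-0.1,"dz":1.4,"hand":-0.5},{"ax":0,"ay":0,"az":0,"dx":-0.05,"dy":-0.1,"dz":1.6,"hand":-0.5},{"ax":0,"ay":0,"az":0,"dx":-0.05,"dy":-0.1,"dz":1.6,"hand":-0.5},{"ax":0,"ay":0,"az":0,"dx":-0.05,"dy":-0.1,"dz":1.6,"hand":-0.5}]}'; python3 go.py 437 64.5 56 84.4
```

```text
clock: 23.08
position: [0.4366, 0.0646, 0.0565]
ee_rot: [179.9, -0.0, 84.5]
wrist_force: [3.2, -0.3, -3.7]
finger_gap: 0.0288
gripper_force: 45.0
now [436.6  64.6  56.5] [ 1.7993e+02 -1.0000e-02  8.4470e+01] gap 28.8 F [ 3.2 -0.3 -3.7] t 23.07 j [  5.   1. 129.  -0.  50.  11.]
shift cm [-0.    0.04  0.05] rotvec [ 0.1 -0.   0.1]
```

```bash
python3 -m crank '{"series":[{"ax":0,"ay":0,"az":0,"dx":0,"dy":0.05,"dz":0.05,"hand":-0.5},{"ax":0,"ay":0,"az":0,"dx":0,"dy":0.05,"dz":0.08,"hand":-0.5},{"ax":0,"ay":0,"az":0,"dx":0,"dy":0.05,"dz":0.08,"hand":-0.5}]}'; python3 go.py 437 64.5 56 84.4
```

```text
clock: 23.45
position: [0.4369, 0.0646, 0.0561]
ee_rot: [180.0, -0.0, 84.5]
wrist_force: [-1.5, -0.5, 5.0]
finger_gap: 0.0289
gripper_force: 45.0
now [436.9  64.6  56.1] [ 1.7996e+02 -2.0000e-02  8.4460e+01] gap 28.9 F [-1.5 -0.5  5. ] t 23.45 j [  5.   1. 129.   0.  50.  11.]
shift cm [-0.01  0.01  0.01] rotvec [ 0.  -0.   0.1]
```

```bash
python3 -m crank '{"series":[{"ax":0,"ay":0,"az":0,"dx":0,"dy":0,"dz":0,"hand":-0.3},{"ax":0,"ay":0,"az":0,"dx":0,"dy":0,"dz":0,"hand":-0.1},{"ax":0,"ay":0,"az":0,"dx":0,"dy":0,"dz":0,"hand":0.1},{"ax":0,"ay":0,"az":0,"dx":0,"dy":0,"dz":0,"hand":0.1},{"ax":0,"ay":0,"az":0,"dx":0,"dy":0,"dz":-3,"hand":0.1},{"ax":0,"ay":0,"az":0,"dx":0,"dy":0,"dz":-8,"hand":0.1},{"ax":0,"ay":0,"az":0,"dx":0,"dy":0,"dz":-14,"hand":0.1},{"ax":0,"ay":0,"az":-10,"dx":5,"dy":0,"dz":-19,"hand":0.1},{"ax":0,"ay":0,"az":-20,"dx":10,"dy":0,"dz":-19,"hand":0.1},{"ax":0,"ay":0,"az":-27.5,"dx":15,"dy":0,"dz":-19,"hand":0.1},{"ax":0,"ay":0,"az":-27.5,"dx":15,"dy":0,"dz":-19,"hand":0.1},{"ax":0,"ay":0,"az":-27.5,"dx":15,"dy":0,"dz":-19,"hand":0.1},{"ax":0,"ay":0,"az":-27.5,"dx":15,"dy":0,"dz":-19,"hand":0.1}]}'; python3 go.py 408.3 285 129 112.5; cat > look.py <<'E'
import sys
from seg import *
T,S=[arm.grab_frame(n) for n in("top","side")]
C=np.array([466.3,36.3]);ex=np.array([.9954,-.0958]);ey=np.array([.0958,.9954])
for k,f,off in(("T",T,1.),("S",S,-1.)):
    P=cloud(f).reshape(-1,3)*1000;P=P[~np.isnan(P[:,0])]
    d=P[:,:2]-C+[-.6*off,1.8*off]; x=d@ex;y=d@ey   # remove half of the top/side calibration difference
    for nm,m in(("shaft",(abs(x+32)<14)&(P[:,2]>68)&(abs(y-10)<95)&(P[:,2]<86)),("black",(abs(x+32)<30)&(abs(y+29)<22)&(P[:,2]>45)&(P[:,2]<72)),("bright",(abs(x+32)<30)&(abs(y-63)<26)&(P[:,2]>45)&(P[:,2]<66)),("post",(abs(x+32)<12)&(abs(y-100)<11)&(P[:,2]>76))):
        if m.sum()>5: print(k,nm,m.sum(),"x",np.percentile(x[m],[1,50,99]).round(1),"y",np.percentile(y[m],[1,99]).round(1))
    for lo in range(-65,90,14):
        q=(abs(x+32)<12)&(y>lo)&(y<lo+14)&(P[:,2]>60)
        if q.sum()>4: z=P[q,2]; print(lo,np.percentile(z,95).round(1),x[q][z>np.percentile(z,70)].mean().round(1),end="; ")
    print()
cv2.imwrite("pics/"+sys.argv[1]+".png",np.hstack([cv2.resize(S["pixels"][160:290,190:340],(600,520),interpolation=cv2.INTER_CUBIC),]))
cv2.imwrite("pics/"+sys.argv[1]+"t.png",cv2.resize(T["pixels"][150:240,150:270],(800,600),interpolation=cv2.INTER_CUBIC))
E
python3 look.py s4
```

```text
clock: 25.08
position: [0.4507, 0.2126, 0.245]
ee_rot: [-180.0, 0.0, 111.9]
wrist_force: [0.5, -0.9, 0.4]
finger_gap: 0.0485
gripper_force: 0.0
now [450.7 212.6 245. ] [-1.7995e+02  2.0000e-02  1.1187e+02] gap 48.5 F [ 0.5 -0.9  0.4] t 25.07 j [ 22.  -4. 113.  -0.  72.   1.]
shift cm [ 8.3  -1.23 11.6 ] rotvec [-0.   0.  -0.6]
T shaft 567 x [-45.6 -32.4 -18.3] y [-58.2  99.8]
T black 119 x [-54.3 -39.6 -10.9] y [-43.4 -14.7]
T bright 89 x [-53.7 -44.5 -10.2] y [40.3 85.2]
T post 420 x [-43.6 -32.9 -20.4] y [ 94.2 110.9]
-65 79.7 -32.8; -51 79.3 -33.6; -37 79.5 -33.3; -23 79.8 -32.1; -9 84.3 -31.7; 5 86.0 -32.6; 19 85.2 -32.6; 33 84.3 -31.5; 47 85.1 -31.8; 61 85.4 -30.9; 75 84.5 -31.5; 89 604.5 -42.0; 
S shaft 500 x [-45.8 -35.9 -19.2] y [-55.  103.8]
S black 141 x [-54.1 -46.1  -9.1] y [-45.6 -14.3]
S bright 162 x [-53.6 -47.3  -9.1] y [40.1 86. ]
S post 49 x [-42.  -33.2 -23.9] y [ 92.6 110.6]
-65 80.0 -32.4; -51 81.0 -33.3; -37 80.5 -33.4; -23 81.1 -32.2; -9 85.2 -31.5; 5 85.9 -34.2; 19 85.7 -31.7; 33 84.5 -31.5; 47 85.8 -30.4; 61 85.3 -32.9; 75 84.4 -31.7; 89 87.7 -32.8;
```

View pics/s4.png

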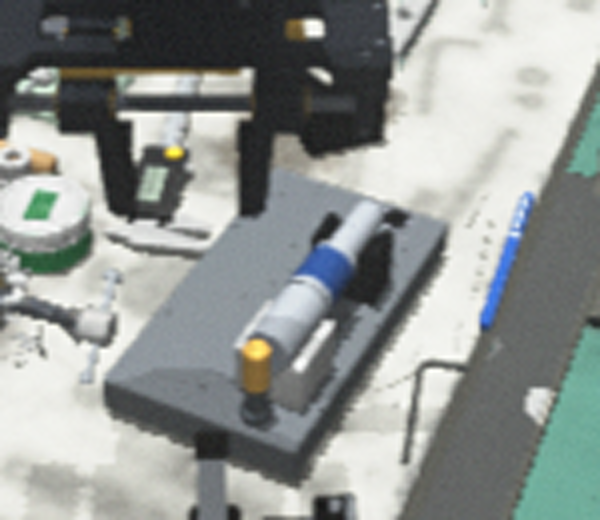

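```bash
python3 -m crank '{"series":[{"ax":0,"ay":0,"az":0,"dx":4,"dy":-0.6,"dz":0,"hand":0.1},{"ax":0,"ay":0,"az":0,"dx":8.3,"dy":-1.2,"dz":0,"hand":0.1},{"ax":0,"ay":0,"az":0,"dx":8.3,"dy":-1.2,"dz":2,"hand":0.1},{"ax":0,"ay":0,"az":0,"dx":8.3,"dy":-1.2,"dz":4,"hand":0.1},{"ax":0,"ay":0,"az":0,"dx":8.3,"dy":-1.2,"dz":8,"hand":0.1},{"ax":0,"ay":0,"az":0,"dx":8.3,"dy":-1.2,"dz":11.3,"hand":0.1},{"ax":0,"ay":0,"az":0,"dx":8.3,"dy":-1.2,"dz":11.3,"hand":0.1},{"ax":0,"ay":0,"az":0,"dx":8.3,"dy":-1.2,"dz":11.3,"hand":0.1},{"ax":0,"ay":0,"az":0,"dx":8.3,"dy":-1.2,"dz":11.3,"hand":0.1},{"ax":0,"ay":0,"az":0,"dx":8.3,"dy":-1.2,"dz":11.3,"hand":-0.8},{"ax":0,"ay":0,"az":0,"dx":8.3,"dy":-1.2,"dz":11.3,"hand":-0.8},{"ax":0,"ay":0,"az":0,"dx":8.3,"dy":-1.2,"dz":11.3,"hand":-0.8},{"ax":0,"ay":0,"az":0,"dx":8.3,"dy":-1.2,"dz":11.3,"hand":-0.8},{"ax":0,"ay":0,"az":0,"dx":8.3,"dy":-1.2,"dz":11.3,"hand":-0.8},{"ax":0,"ay":0,"az":0,"dx":8.3,"dy":-1.2,"dz":11.3,"hand":-0.8},{"ax":0,"ay":0,"az":0,"dx":8.3,"dy":-1.2,"dz":11.3,"hand":-0.8}]}' 40; python3 go.py 495.6 49.5 262 84.5
```

```text
clock: 27.18
position: [0.4086, 0.2863, 0.1325]
ee_rot: [-180.0, -0.0, 112.0]
wrist_force: [-2.5, -0.1, 2.5]
finger_gap: 0.0135
gripper_force: 39.9
now [408.6 286.3 132.5] [-1.7998e+02 -1.0000e-02  1.1197e+02] gap 13.5 F [-2.5 -0.1  2.5] t 27.18 j [ 32.   1. 119.   0.  59.  10.]
shift cm [-25.21  -0.8  -12.95] rotvec [-0.  -0.  27.5]
```

```bash
python3 -m crank '{"series":[{"ax":0,"ay":0,"az":0,"dx":0,"dy":0,"dz":-3,"hand":-0.8},{"ax":0,"ay":0,"az":0,"dx":0,"dy":0,"dz":-7,"hand":-0.8},{"ax":0,"ay":0,"az":0,"dx":0,"dy":0,"dz":-11,"hand":-0.8},{"ax":0,"ay":0,"az":0,"dx":-1,"dy":0,"dz":-13,"hand":-0.8},{"ax":0,"ay":0,"az":3,"dx":-4,"dy":-0.1,"dz":-13,"hand":-0.8},{"ax":0,"ay":0,"az":7,"dx":-8,"dy":-0.2,"dz":-13,"hand":-0.8},{"ax":0,"ay":0,"az":12,"dx":-12,"dy":-0.4,"dz":-13,"hand":-0.8},{"ax":0,"ay":0,"az":17,"dx":-16,"dy":-0.5,"dz":-13,"hand":-0.8},{"ax":0,"ay":0,"az":22,"dx":-20,"dy":-0.6,"dz":-13,"hand":-0.8},{"ax":0,"ay":0,"az":26,"dx":-23,"dy":-0.7,"dz":-13,"hand":-0.8},{"ax":0,"ay":0,"az":27.5,"dx":-25.1,"dy":-0.8,"dz":-13,"hand":-0.8},{"ax":0,"ay":0,"az":27.5,"dx":-25.1,"dy":-0.8,"dz":-13,"hand":-0.8},{"ax":0,"ay":0,"az":27.5,"dx":-25.1,"dy":-0.8,"dz":-13,"hand":-0.8},{"ax":0,"ay":0,"az":27.5,"dx":-25.1,"dy":-0.8,"dz":-13,"hand":-0.8},{"ax":0,"ay":0,"az":27.5,"dx":-25.1,"dy":-0.8,"dz":-13,"hand":-0.8}]}'; python3 go.py 495.7 50.5 165 84.5; python3 - <<'E'
from seg import *
T,S=[arm.grab_frame(n) for n in("top","side")]
cv2.imwrite("pics/s5.png",cv2.resize(S["pixels"][120:290,170:370],(700,595),interpolation=cv2.INTER_CUBIC))
s=arm.get_state()["position"]; 
for k,f in(("T",T),("S",S)):
    Q=seg([f],(.47,.05),.1,s[2]-.13,s[2]-.107); print(k,"base",len(Q),*(rect(Q) if len(Q)>5 else ()))
    Q=seg([f],(.44,.05),.05,s[2]-.06,s[2]-.01); print(k,"dial",len(Q),*(rect(Q) if len(Q)>5 else ()))
E
```

```text
clock: 29.05
position: [0.495, 0.0513, 0.2623]
ee_rot: [-180.0, -0.0, 84.6]
wrist_force: [0.8, -0.5, -5.7]
finger_gap: 0.0138
gripper_force: 40.0
now [495.   51.3 262.3] [-1.7999e+02 -1.0000e-02  8.4550e+01] gap 13.8 F [ 0.8 -0.5 -5.7] t 29.05 j [  3.  -5. 111.   0.  74.   8.]
shift cm [-0.07  0.08  9.73] rotvec [-0.  -0.   0.1]
T base 188 [494.3  38.7] [27.8 51.9] 82.6
T dial 46 [435.1  38.5] [22.7  9.9] 9.2
S base 322 [494.6  53.4] [47.8 53.5] 85.6
S dial 373 [456.5  56.9] [44.5 66.6] 89.8
```

View pics/s5.png

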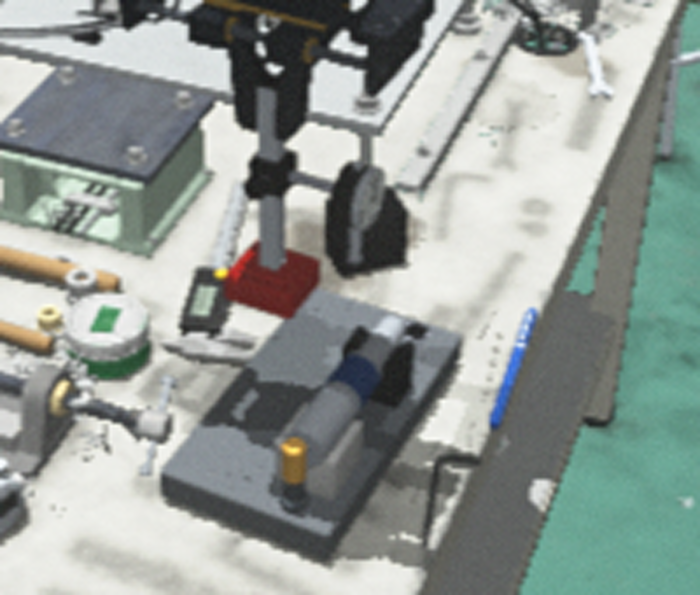

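```bash
python3 -m crank '{"series":[{"ax":0,"ay":0,"az":0,"dx":-0.15,"dy":0.05,"dz":3,"hand":-0.8},{"ax":0,"ay":0,"az":0,"dx":-0.15,"dy":0.05,"dz":6,"hand":-0.8},{"ax":0,"ay":0,"az":0,"dx":-0.15,"dy":0.05,"dz":8.5,"hand":-0.8},{"ax":0,"ay":0,"az":0,"dx":-0.15,"dy":0.05,"dz":9.3,"hand":-0.8},{"ax":0,"ay":0,"az":0,"dx":-0.15,"dy":0.05,"dz":9.7,"hand":-0.8},{"ax":0,"ay":0,"az":0,"dx":-0.15,"dy":0.05,"dz":9.7,"hand":-0.8},{"ax":0,"ay":0,"az":0,"dx":-0.15,"dy":0.05,"dz":9.7,"hand":-0.8},{"ax":0,"ay":0,"az":0,"dx":-0.15,"dy":0.05,"dz":9.7,"hand":-0.8}]}'; python3 go.py 495.7 49.5 162.5 84.5
```

```text
clock: 30.15
position: [0.4964, 0.049, 0.1664]
ee_rot: [179.9, -0.0, 84.5]
wrist_force: [-0.1, 0.9, -5.4]
finger_gap: 0.0134
gripper_force: 40.0
now [496.4  49.  166.4] [ 1.7989e+02 -2.0000e-02  8.4470e+01] gap 13.4 F [-0.1  0.9 -5.4] t 30.15 j [  3.  -1. 118.   0.  63.   8.]
shift cm [ 0.04 -0.07  0.39] rotvec [ 0.1 -0.  -0. ]
```

```bash
python3 -m crank '{"series":[{"ax":0,"ay":0,"az":0,"dx":0,"dy":-0.05,"dz":0.2,"hand":-0.8},{"ax":0,"ay":0,"az":0,"dx":0,"dy":-0.05,"dz":0.35,"hand":-0.8},{"ax":0,"ay":0,"az":0,"dx":0,"dy":-0.05,"dz":0.35,"hand":-0.8},{"ax":0,"ay":0,"az":0,"dx":0,"dy":-0.05,"dz":0.35,"hand":-0.8}]}'; python3 go.py 495.7 49.5 162.5 84.5
```

```text
clock: 30.65
position: [0.4958, 0.049, 0.1625]
ee_rot: [179.9, -0.0, 84.5]
wrist_force: [1.8, -0.7, -2.1]
finger_gap: 0.0134
gripper_force: 40.0
now [495.8  49.  162.5] [ 1.7992e+02 -1.0000e-02  8.4470e+01] gap 13.4 F [ 1.8 -0.7 -2.1] t 30.65 j [  3.  -1. 118.  -0.  63.   8.]
shift cm [ 0.05 -0.01 -0.  ] rotvec [ 0.1 -0.  -0. ]
```

```bash
python3 -m crank '{"series":[{"ax":0,"ay":0,"az":0,"dx":0,"dy":0,"dz":0.06,"hand":-0.8},{"ax":0,"ay":0,"az":0,"dx":0,"dy":0,"dz":0.06,"hand":-0.8},{"ax":0,"ay":0,"az":0,"dx":0,"dy":0,"dz":0.06,"hand":-0.8}]}'; python3 look.py s6
```

```text
clock: 31.02
position: [0.4961, 0.049, 0.1624]
ee_rot: [179.9, -0.0, 84.5]
wrist_force: [1.1, -0.2, 5.4]
finger_gap: 0.0136
gripper_force: 40.0
T shaft 270 x [-44.6 -30.7 -18.3] y [-60.4 102.5]
T black 114 x [-54.3 -32.  -11. ] y [-46.3 -14.7]
T bright 21 x [-15.9 -12.9  -9.9] y [50.9 84.7]
T post 34 x [-38.6 -31.7 -25.4] y [ 92.5 106.8]
-65 547.0 -38.1; -51 552.0 -38.8; -37 547.3 -34.1; -23 81.8 -32.4; -9 142.7 -30.4; 5 270.8 -41.0; 19 270.8 -40.3; 33 536.0 -31.8; 47 545.2 -38.8; 61 541.6 -35.8; 75 84.4 -27.4; 89 87.9 -31.6; 
S shaft 478 x [-45.8 -36.1 -19.3] y [-54.1 104.2]
S black 108 x [-54.1 -49.  -13.9] y [-46.4 -13.7]
S bright 169 x [-53.6 -47.7  -9.1] y [40.  85.5]
S post 44 x [-39.1 -33.1 -24.4] y [ 92.9 107.3]
-65 80.3 -28.5; -51 552.0 -37.9; -37 544.8 -33.9; -23 269.8 -39.0; -9 270.5 -33.2; 5 270.3 -35.4; 19 270.1 -33.3; 33 270.2 -31.9; 47 544.5 -32.9; 61 538.9 -33.3; 75 84.9 -31.8; 89 88.5 -32.1;
```

View pics/s6.png

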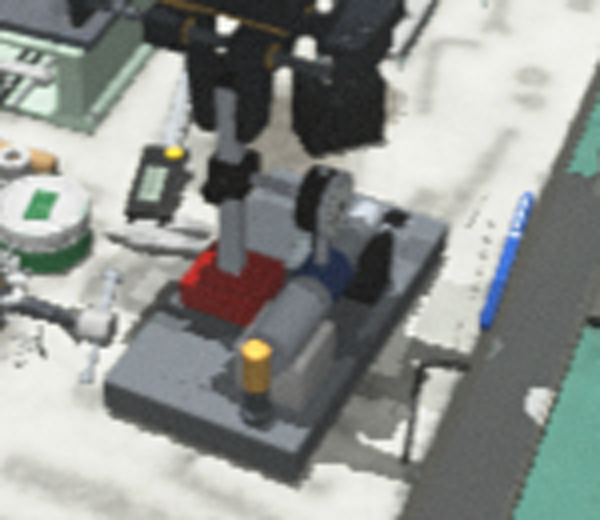

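The base now carries the load, and the stem is over the blue barrel at about (325,260) in the crop. I release and retreat upwards.

```bash
python3 -m crank '{"series":[{"ax":0,"ay":0,"az":0,"dx":0,"dy":0,"dz":0,"hand":-0.5},{"ax":0,"ay":0,"az":0,"dx":0,"dy":0,"dz":0,"hand":-0.1},{"ax":0,"ay":0,"az":0,"dx":0,"dy":0,"dz":0,"hand":0},{"ax":0,"ay":0,"az":0,"dx":0,"dy":0,"dz":0,"hand":0},{"ax":0,"ay":0,"az":0,"dx":0,"dy":0,"dz":-3,"hand":0},{"ax":0,"ay":0,"az":0,"dx":0,"dy":0,"dz":-8,"hand":0},{"ax":0,"ay":0,"az":0,"dx":0,"dy":0,"dz":-13,"hand":0},{"ax":0,"ay":0,"az":0,"dx":-5,"dy":0,"dz":-13,"hand":0},{"ax":0,"ay":0,"az":0,"dx":-11,"dy":0,"dz":-13,"hand":0},{"ax":0,"ay":0,"az":0,"dx":-17,"dy":0,"dz":-13,"hand":0},{"ax":0,"ay":0,"az":0,"dx":-23,"dy":0,"dz":-13,"hand":0},{"ax":0,"ay":0,"az":0,"dx":-29,"dy":0,"dz":-13,"hand":0},{"ax":0,"ay":0,"az":0,"dx":-29,"dy":0,"dz":-13,"hand":0},{"ax":0,"ay":0,"az":0,"dx":-29,"dy":0,"dz":-13,"hand":0}]}'; python3 look.py s7; python3 - <<'E'
from seg import *
T,S=[arm.grab_frame(n) for n in("top","side")]
C=np.array([466.3,36.3]);ex=np.array([.9954,-.0958]);ey=np.array([.0958,.9954])
for k,f,o in(("T",T,1),("S",S,-1)):
    for nm,c,r,a,b in(("base",(.4957,.0495),.06,.044,.057),("col",(.4957,.0495),.03,.165,.21),("dial",(.44,.055),.045,.11,.16)):
        Q=seg([f],c,r,a,b)
        if len(Q)>5: q=rect(Q); d=q[0]-C+[-.6*o,1.8*o]; print(k,nm,*q,"plate",(d@ex).round(1),(d@ey).round(1),Q[:,2].max().round(3))
    for t in("plunger","shaft","dial_stand"): print([(np.round(r["point"],3),round(r["p"],2)) for r in arm.place_of(f,t)[:2]])
a=cv2.imread("pics/s7.png");b=cv2.resize(cv2.imread("pics/s7t.png"),(400,300));a=cv2.resize(a,(400,346))
o=np.zeros((346,800,3),np.uint8);o[:,:400]=a;o[:300,400:]=b;cv2.imwrite("pics/s8.png",o)
E
```

```text
clock: 32.88
position: [0.4669, -0.2394, 0.291]
ee_rot: [-180.0, -0.1, 84.4]
wrist_force: [0.1, 0.1, -0.8]
finger_gap: 0.0442
gripper_force: 0.0
T shaft 435 x [-45.7 -33.2 -18.4] y [-59.4 101.4]
T black 113 x [-54.3 -40.5 -10.8] y [-45.6 -14.7]
T bright 93 x [-53.8 -47.3 -10.4] y [40.3 85. ]
T post 35 x [-38.5 -32.2 -25.4] y [ 92.2 106.7]
-65 79.1 -34.3; -51 79.9 -31.2; -37 80.6 -33.1; -23 79.6 -31.8; -9 147.8 -32.5; 5 153.4 -34.0; 19 150.3 -34.1; 33 135.6 -32.7; 47 85.0 -30.5; 61 85.4 -32.2; 75 84.6 -31.6; 89 88.3 -33.8; 
S shaft 484 x [-45.8 -36.3 -19.4] y [-55.4 104.2]
S black 96 x [-54.  -48.9 -10.6] y [-47.1 -13.1]
S bright 166 x [-53.8 -48.   -9.4] y [41.1 86.6]
S post 45 x [-38.7 -33.2 -25.1] y [ 93.  108.3]
-65 81.0 -35.1; -51 80.6 -32.1; -37 80.3 -32.1; -23 80.8 -33.0; -9 145.7 -40.9; 5 153.0 -32.1; 19 149.7 -32.6; 33 135.9 -33.3; 47 84.9 -30.7; 61 85.5 -30.7; 75 84.9 -31.8; 89 88.0 -31.6; 
T base [487.3  47.5] [47.6 71.1] 80.6 plate 19.1 14.9 0.057
T col [496.5  47.6] [16.3 16.2] 86.6 plate 28.2 15.9 0.201
T dial [454.6  50.8] [39.  57.9] 86.2 plate -13.8 15.0 0.157Traceback (most recent call last):
  File "<stdin>", line 8, in <module>
ValueError: it knows: caliper, dial_stand, grease_tin, plate, shaft, stop_post, vee_black, vee_bright
```

```bash
python3 - <<'E'
import cv2,numpy as np
a=cv2.imread("pics/s7.png");b=cv2.resize(cv2.imread("pics/s7t.png"),(400,300));a=cv2.resize(a,(400,346))
o=np.zeros((346,800,3),np.uint8);o[:,:400]=a;o[:300,400:]=b;cv2.imwrite("pics/s8.png",o)
from seg import *
S=arm.grab_frame("side")
for nm,c,r,a,b in(("base",(.4957,.0495),.04,.048,.057),("col",(.4957,.0495),.03,.165,.21),("coll",(.4957,.0495),.02,.06,.09)): Q=seg([S],c,r,a,b);print(nm,*rect(Q))
P=cloud(S).reshape(-1,3)*1e3;P=P[~np.isnan(P[:,0])];d=P[:,:2]-[466.3,36.3]+[.6,-1.8]
x=d@[.9954,-.0958];y=d@[.0958,.9954]
for lo in range(70,104,3):
    q=(abs(x+32)<12)&(y>lo)&(y<lo+3)&(P[:,2]>34)&(P[:,2]<100); print(lo,q.sum(),np.percentile(P[q,2],[5,50,95]).round() if q.sum()>2 else "",end="; ")
E
```

```text
base [495.5  51.5] [49.3 51.9] 85.8
col [495.9  49.9] [17.8 17. ] 89.2
coll [495.   55.3] [24.7 11.3] 47.3
70 11 [69. 82. 85.]; 73 12 [78. 82. 85.]; 76 13 [60. 82. 84.]; 79 15 [45. 78. 85.]; 82 55 [39. 65. 84.]; 85 17 [41. 72. 84.]; 88 2 ; 91 2 ; 94 10 [36. 85. 87.]; 97 20 [36. 67. 86.]; 100 27 [42. 66. 87.]; 103 55 [38. 65. 85.];
```

View pics/s8.png

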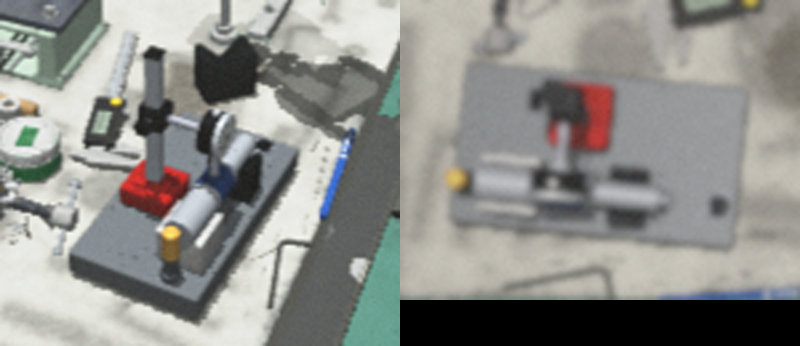

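The picture shows the blocks in line with the post, the shaft level about 5 mm from it, and the gauge upright with its tip on the barrel. The robot is clear, so I hand the job in.

```bash
python3 -c "
from bench import arm
print(arm.job_done())"
```

```text
the job is handed in; nothing more can be done
None
```

The run-out setup is done and handed in at about 33 s of the 104 s. In the last pictures the vees line up with the post to within about 1 mm, the shaft lies level with its thick end about 6 mm from the post, and the gauge stands upright behind it with its dial facing the robot and its tip on the blue barrel. The plunger reading itself could not be checked, and the caliper and grease tin were not touched.

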